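Make up two goldsmith's job trays

TASK

Make up the two job trays. The blue tray gets the wooden ring clamp and the white pot with the red stone; the green tray gets the orange-handled file and the black ring stand: lay each tool flat and lengthwise in its tray's felt-lined lane, and stand each small part upright on the middle of the pale disc. The red stone is in one of the three wells with clear sliding lids: open only that lid, slide it fully shut again afterwards, and leave the other two lids shut.

Things in the scene. Friction and masses are not known exactly. Their poses are not given: they have to be found in the camera images.
- tray_blue: fixed shallow blue tray, 146 (x) by 130 (y), floor 3 thick; rim and divider 4 thick, top 8 above the table. Lanes along x: tool lane (grey felt, inside 138 x 62, centred at y = +30 mm) and part lane (inside 138 x 56, centred at y = -33 mm) with a pale disc, 50 across, at x = 0, y = -33 mm. Origin: centre of the underside; z up.
- tray_green: fixed shallow green tray, 146 (x) by 130 (y), floor 3 thick; rim and divider 4 thick, top 8 above the table. Lanes along x: tool lane (grey felt, inside 138 x 62, centred at y = +30 mm) and part lane (inside 138 x 56, centred at y = -33 mm) with a pale disc, 50 across, at x = 0, y = -33 mm. Origin: centre of the underside; z up.
- clamp: loose wooden ring clamp, a square beech bar with a brass band, black jaws at its +x end and a small brass-coloured ring lying on the jaws: 108 long (x, from -48 to +60 counting the ring), 24 wide (y), 24 high, the ring on the jaws to 26; grip it across y near its origin. 70 g or so. Origin: centre of the bar's underside; z up.
- file: loose file lying flat: orange handle 66 long, 22 wide (y), 22 high, from x = -54 to +12 mm, and a thin dark steel blade 11 wide and 5 thick, 11 mm above the surface, to x = +54 mm. Grip the handle across y at x = -20 mm, near the centre of mass. 60 g or so. Origin: middle of its 108 mm length, at the underside; z up.
- ring_stand: loose black round ring stand, 32 across, body 22 high, with a narrow peg (15 across) to 32 high carrying a brass-coloured ring 24 across. Grip the body. 50 g or so. Origin: centre of the underside; z up.
- pot_red: loose white round pot, 28 across and 20 high, with a faceted red stone 19 across on top to 27 high. It stands, seen through the clear lid, within 5 mm of the centre of its well (inside 84 x 84, walls 4 thick; floor 10 and wall top 42 above the table). Pots with blue and green stones stand in the other wells. 30 g. Origin: centre of the underside; z up.
- knob_red (a point): upright red knob, 18 mm across, 22 high, on the clear sliding lid over the red stone; the point is the centre of its top. x: the way the lid opens, away from the robot: 80 mm to a stop, about 1 N of friction, stays where left. z up. Lid plate 3 mm thick, its top 22 mm below the point. Shut, the knob is 30 mm to -x of its well's centre. Three wells in a row, 97 mm apart, in any order.
- knob_blue (a point): upright blue knob, 18 mm across, 22 high, on the clear sliding lid over the blue stone; the point is the centre of its top. x: the way the lid opens, away from the robot: 80 mm to a stop, about 1 N of friction, stays where left. z up. Lid plate 3 mm thick, its top 22 mm below the point. Shut, the knob is 30 mm to -x of its well's centre. Three wells in a row, 97 mm apart, in any order.
- knob_green (a point): upright green knob, 18 mm across, 22 high, on the clear sliding lid over the green stone; the point is the centre of its top. x: the way the lid opens, away from the robot: 80 mm to a stop, about 1 N of friction, stays where left. z up. Lid plate 3 mm thick, its top 22 mm below the point. Shut, the knob is 30 mm to -x of its well's centre. Three wells in a row, 97 mm apart, in any order.
There are look-alikes about, which are no part of the job. What is shaped like the clamp but pink or purple is not meant. Of the things that look like the tray_green, the larger one is meant.

How it is judged (in metres and radians):
At the end, for the whole second after the job is handed in: Clamp (blue tray) and file (green) flat in the felt lanes, within 24 mm along, 21 mm across and 0.45 rad; red-stone pot (blue tray) and ring stand (green) on the discs within 14 mm; all on the tray floor, upright within 0.12 rad, at rest; red lid shut within 10 mm (x of clamp in the frame of tray_blue between -0.024 and 0.024 m and y of clamp in the frame of tray_blue between 0.009 and 0.051 m and z of clamp in the frame of tray_blue between 0 and 0.006 m and angle between each of clamp, pot_red, file, ring_stand's own z axis and vertical below 0.12 rad and linear speed of each of clamp, pot_red, file, ring_stand below 0.02 m/s and angular speed of each of clamp, pot_red, file, ring_stand below 0.2 rad/s and angle between the x axis of clamp and the x axis of tray_blue, either way round below 0.45 rad and x of pot_red in the frame of tray_blue between -0.014 and 0.014 m and y of pot_red in the frame of tray_blue between -0.047 and -0.019 m and z of pot_red in the frame of tray_blue between 0 and 0.006 m and x of file in the frame of tray_green between -0.024 and 0.024 m and y of file in the frame of tray_green between 0.009 and 0.051 m and z of file in the frame of tray_green between 0 and 0.006 m and angle between the x axis of file and the x axis of tray_green, either way round below 0.45 rad and x of ring_stand in the frame of tray_green between -0.014 and 0.014 m and y of ring_stand in the frame of tray_green between -0.047 and -0.019 m and z of ring_stand in the frame of tray_green between 0 and 0.006 m and distance of knob_red from where it was at the start of the episode below 0.01 m); the robot touches nothing.
It fails at once if the lid over the blue stone is opened (moved more than 15 mm) (distance of knob_blue from where it was at the start of the episode above 0.015 m).
It fails at once if the lid over the green stone is opened (moved more than 15 mm) (distance of knob_green from where it was at the start of the episode above 0.015 m).
It also fails if it takes over 134 s, if anything falls off the work surface, if the arm or the gripper's body presses on something with over 40 N, if the wrist force passes 120 N, or if a joint passes its speed limit or range.

ROBOT

A 6-joint arm with a two-finger parallel gripper is mounted at the origin on the work surface. World frame = base frame: x ahead of the robot, y to its left, z up, the work surface at z = 0. Lengths are in m, angles in degrees, forces in N, time in s.
With the tool pointing down it reaches from about 0.4 to 0.825 m from the base axis. Payload 7 kg.
Tool frame: the origin (TCP) lies midway between the tips of the shut fingers; the grasp point (between the pads) lies 19 mm behind it; z points along the fingers, y is the line along which they close (so a half turn about z gives the same grasp; the last joint's range is limited). The gripper opens to 88 mm and grips with 3 to 60 N. Pads are 19 mm wide; open, the fingers measure 130 mm over their backs; the gripper's body (78 mm by 193 mm) begins 47 mm behind the grasp point.
Start: joints at [-49.555, 20.546, 0.682, 0, -70.136, -16.507], TCP at [0.274, -0.617, 0.227] pointing down, gripper open.
Joint ranges: [-176.03, 176.03], [-82.01, 121.73], [-58.28, 71.71], [-173.87, 95.51], [-174.79, -0.11], [-173.66, 173.66]. Speed limits (degrees/s): [136.94, 136.94, 172.46, 180, 180, 180].

INTERFACE

Orientations are given as a 3x3 rotation matrix whose columns are the frame's x, y, z axes.
In Python, from rig import robot gives the robot as it stands. Calls block until the motion is done:
- robot.goto(position, orientation): joint-space move of the TCP to a pose.
- robot.servo_line(position, ori=None, speed=0.15): straight line of the TCP; ori=None keeps the orientation; speed is the mean speed in m/s.
- robot.movej(angles): joint-space move.
- robot.move_gripper(opening): opening from 0.0 (shut) to 1.0 (fully open); the grip force is fixed at half the most; returns when the fingers have stopped.
- robot.dwell(seconds).
- robot.ik(position, orientation): joint angles nearest the present ones, or None.
- robot.grab_frame(name): name is "scene" or "top" or "wrist"; returns (picture, depth): 420x560x3 uint8, red, green, blue; 420x560 float32, m along the optical axis (not along the pixel's ray), 0 where there is no reading.
- robot.camera_info(name): a dict with "vfov" (degrees; the focal length in pixels is half the picture's height over the tangent of half this angle, whatever the lens; pixels are square), "cx", "cy" (the principal point, pixels), "view" (4x4, takes a point from world to camera coordinates); the wrist camera has in their place "T_tool_cam" (4x4, takes a point from camera to tool coordinates, whose origin is the TCP and whose axes are the flange's). Camera axes: x right, y down, z forward; pixel columns grow to the right and rows downward; lengths in m; the calibration is good to about 2 mm. A picture is of the moment at which its call begins: read the wrist's pose just before it. camera_info takes no time and is no camera call.
A pose or a line that the arm cannot do raises robot.Unreachable and nothing moves.
- robot.job_done(): hands the job in; it is judged then, once.
Readings, each from a call of its own:
- robot.read_t(): time.
- robot.read_qpos(): joint angles.
- robot.read_qvel(): joint speeds.
- robot.read_effort(): joint torques, N m.
- robot.read_position(): TCP position.
- robot.read_tcp_rot(): TCP orientation.
- robot.read_force(): force on the tool from outside, world axes, zero at the start.
- robot.read_ft_torque(): the same for the moment, N m.
- robot.read_grip_width(): opening from 0.0 (shut) to 1.0 (fully open).
- robot.read_finger_force(): force on a finger pad.
Only numpy, scipy, OpenCV 4.12 (cv2) and the standard library are available. Lean on these libraries where they do the work, as an engineer would, in place of code of your own. Each camera call takes 0.05 s, during which the arm holds its last target. There are 200 camera calls.

## Working session

There is one attempt and no reset: what is moved stays moved. The work goes in short steps, each a Python script; the robot and the scene stay as the last script left them, time stands still between calls to the robot, and variables do not carry over. Pictures are saved under pics/ and viewed, at most 14 in all, crops included, and the job is handed in when it is done.

```bash
ls; mkdir -p pics; cat > h.py <<'E'
import numpy as np, cv2
from rig import robot
def grab(n,save=None):
    p,d=robot.grab_frame(n)
    if save: np.savez(f'{save}.npz',p=p,d=d); cv2.imwrite(f'pics/{save}.png',p[:,:,::-1])
    return p,d
def cloud(d,n='top',T=None):
    c=robot.camera_info(n); h,w=d.shape
    f=h/2/np.tan(np.radians(c['vfov'])/2)
    u,v=np.meshgrid(np.arange(w),np.arange(h))
    P=np.stack([(u-c['cx'])/f*d,(v-c['cy'])/f*d,d],-1)
    M=np.linalg.inv(c['view']) if T is None else T@c['T_tool_cam']
    return P@M[:3,:3].T+M[:3,3]
def rot(a): # tool down, tool x at world angle a (rad); y = closing line at a-90
    return np.array([[np.cos(a),np.sin(a),0],[np.sin(a),-np.cos(a),0],[0,0,-1.]])
E
python3 - <<'E'
from h import *
grab('top','top1'); grab('scene','scene1')
for n in('top','scene','wrist'): print(robot.camera_info(n))
print(robot.read_tcp_rot(),robot.read_t())
E
```

```text
pics
{'vfov': 44.261574644899845, 'cx': 287.0478680337588, 'cy': 219.24495599875848, 'view': array([[-0.01888419, -0.99980703,  0.00541272,  0.08168757],
       [-0.97907112,  0.01739477, -0.20277366,  0.44562133],
       [ 0.20264038, -0.00912865, -0.97921067,  1.42490103],
       [ 0.        ,  0.        ,  0.        ,  1.        ]])}
{'vfov': 45.62867537782503, 'cx': 279.81748964419666, 'cy': 219.89739168900792, 'view': array([[ 0.82390147,  0.56660386, -0.01210146, -0.39236768],
       [ 0.44221123, -0.65608313, -0.61155879, -0.09312287],
       [-0.35445113,  0.49851279, -0.79110644,  1.27916395],
       [ 0.        ,  0.        ,  0.        ,  1.        ]])}
{'vfov': 70.44933737706413, 'cx': 278.0141379906793, 'cy': 209.23609282431693, 'T_tool_cam': array([[ 3.80638054e-04, -9.57377883e-01, -2.88838092e-01,
         7.94587592e-02],
       [ 9.99999918e-01,  4.04801758e-04, -2.39242251e-05,
         1.02188948e-03],
       [ 1.39826692e-04, -2.88838059e-01,  9.57377959e-01,
        -1.58737241e-01],
       [ 0.00000000e+00,  0.00000000e+00,  0.00000000e+00,
         1.00000000e+00]])}
[[-9.14026580e-01 -4.05653675e-01 -7.11688343e-04]
 [-4.05654279e-01  9.14025683e-01  1.28707267e-03]
 [ 1.28395664e-04  1.46511806e-03 -9.99998918e-01]] 0.1
```

View pics/top1.png

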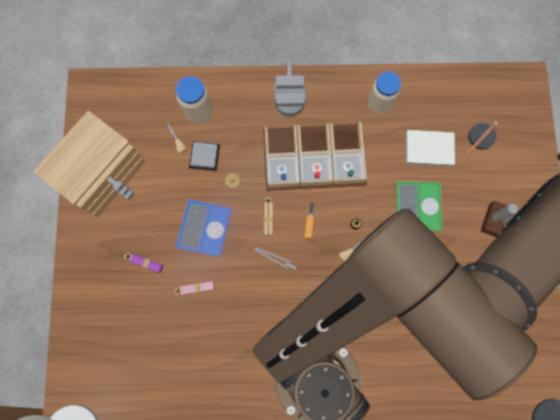

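View pics/scene1.png

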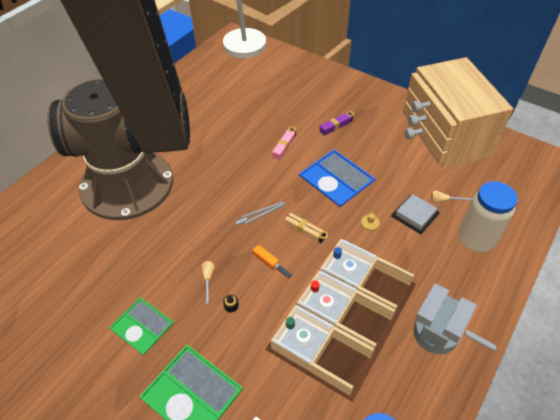

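Top view: wooden clamp (268,216), with pink (195,288) and purple (143,263) decoys. File (310,220), ring stand (356,224), blue tray (204,228). The red knob is over the middle well (317,170). A green tray shows at (420,205), and the scene view shows two of them, at (140,325) small and (190,390) large. I'll measure them all by colour and depth.

```bash
cat > m.py <<'E'
from h import *
def blob(P,m,lab,zr,mina=40):
    m=(m&(P[...,2]>zr[0])&(P[...,2]<zr[1])).astype(np.uint8)
    n,L,S,C=cv2.connectedComponentsWithStats(m)
    for i in range(1,n):
        if S[i,4]<mina: continue
        q=P[L==i]; r=cv2.minAreaRect((q[:,:2]*1000).astype(np.float32))
        print(lab,'px',C[i].round(),'n',S[i,4],'rect c',np.round(r[0]),'size',np.round(r[1]),'ang',round(r[2],1),'mean',(q.mean(0)*1000).round(),'zmax',round(q[:,2].max()*1000))
for n in('top','scene'):
    z=np.load(n+'1.npz'); P=cloud(z['d'],n); hsv=cv2.cvtColor(z['p'],cv2.COLOR_RGB2HSV); H,S,V=[hsv[...,i].astype(int) for i in range(3)]
    print(n)
    blob(P,(H>105)&(H<125)&(S>150),'blue',(-.01,.03),100)
    blob(P,(H>50)&(H<75)&(S>150),'green',(-.01,.03),100)
    blob(P,(H>5)&(H<18)&(S>200)&(V>180),'orange',(0.005,.04),20)
    X=(P[...,0]>.3)&(P[...,0]<1.)&(abs(P[...,1])<.5)
    blob(P,X&(P[...,2]>.012),'tall',(.012,.2),20)
    blob(P,((H<5)|(H>175))&(S>150)&(V>120),'red',(.005,.09),4)
    blob(P,(V>200)&(S<40),'white',(-.01,.02),60)
E
python3 m.py
```

```text
top
tall px [290.  93.] n 1150 rect c [848.  58.] size [152.  90.] ang 0.4 mean [814.  58.  83.] zmax 112
tall px [385.  92.] n 968 rect c [ 815. -221.] size [75. 78.] ang 27.0 mean [ 805. -215.  100.] zmax 140
tall px [194. 100.] n 1261 rect c [796. 336.] size [84. 85.] ang 66.4 mean [783. 331. 116.] zmax 159
tall px [316. 164.] n 3650 rect c [645. -13.] size [180. 287.] ang 2.3 mean [611. -16.  43.] zmax 76
tall px [178. 143.] n 133 rect c [705. 407.] size [102.  29.] ang 36.4 mean [690. 392.  24.] zmax 35
tall px [475. 139.] n 199 rect c [ 664. -475.] size [ 32. 143.] ang 61.6 mean [ 671. -477.   69.] zmax 132
tall px [431. 148.] n 1584 rect c [ 662. -359.] size [142. 104.] ang 86.3 mean [ 661. -358.   25.] zmax 37
tall px [204. 155.] n 555 rect c [655. 317.] size [72. 74.] ang 82.7 mean [652. 316.  22.] zmax 32
tall px [136. 155.] n 136 rect c [634. 494.] size [11. 28.] ang 89.8 mean [629. 495.  95.] zmax 154
tall px [232. 180.] n 45 rect c [574. 236.] size [24. 15.] ang 87.6 mean [573. 233.  24.] zmax 36
tall px [268. 217.] n 298 rect c [463. 128.] size [ 23. 111.] ang 89.1 mean
[... 2285 characters left out ...]
 n 188 rect c [ 435. -126.] size [30. 32.] ang 63.5 mean [ 438. -128.   24.] zmax 36
tall px [378. 417.] n 157 rect c [ 803. -197.] size [47. 10.] ang 33.0 mean [ 804. -197.  129.] zmax 133
red px [315. 286.] n 71 rect c [574. -16.] size [15. 15.] ang 36.6 mean [575. -17.  63.] zmax 70
white px [245.  41.] n 410 rect c [-121.  660.] size [138. 139.] ang 24.1 mean [-116.  658.   18.] zmax 20
white px [327. 183.] n 206 rect c [427. 284.] size [48. 46.] ang 77.9 mean [427. 285.   3.] zmax 8
white px [134. 333.] n 188 rect c [ 310. -287.] size [31. 34.] ang 41.3 mean [ 310. -288.    2.] zmax 7
white px [179. 407.] n 542 rect c [ 487. -347.] size [47. 48.] ang 83.5 mean [ 487. -348.    3.] zmax 8
```

```bash
python3 - <<'E'
import cv2,numpy as np
t=cv2.imread('pics/top1.png')
a=cv2.resize(t[115:265,170:470],(800,400),interpolation=cv2.INTER_CUBIC)
cv2.imwrite('pics/crop1.png',a)
E
```

```text
(no output)
```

View pics/crop1.png

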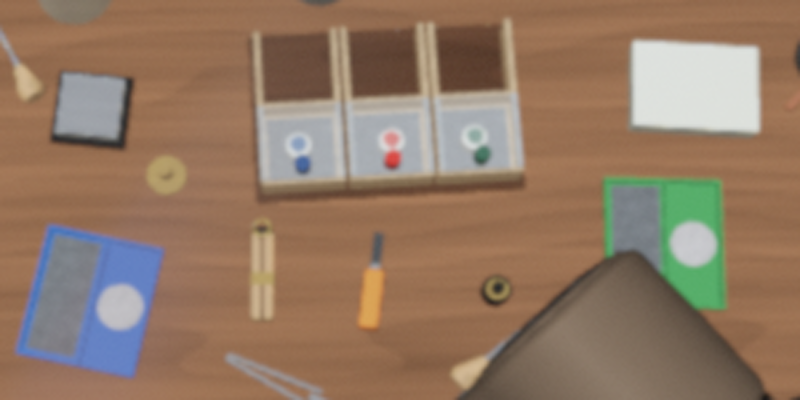

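The crop confirms the choices. Wooden clamp (crop 262,275) has black jaws at the top, the file has its blade up (+x), and the ring stand is at (497,290). The red stone and red knob are in the middle well. The large green tray, by measured size (128×144), is the one at (489,-315). Sizes and heights match the description, so I'll start with the clamp.

```bash
cat >> h.py <<'E'
def w(mm): robot.move_gripper(min(1,mm/88))
def best(xy,z,deg):
    c=[]
    for k in (0,180):
        R=rot(np.radians(deg+k)); q=robot.ik([xy[0]/1e3,xy[1]/1e3,z],R)
        if q is not None: c.append((abs(q[5]),R,q))
    return min(c,key=lambda t:t[0])[1]
def at(xy,z): return [xy[0]/1e3,xy[1]/1e3,z]
def pick(xy,deg,z,op,hi=.13):
    R=best(xy,hi,deg); w(op); robot.goto(at(xy,hi),R); robot.servo_line(at(xy,z),speed=.12); robot.move_gripper(0.)
    print('grip mm',robot.read_grip_width()*88,robot.read_finger_force())
    robot.servo_line(at(xy,hi),speed=.2); print('held mm',robot.read_grip_width()*88,'t',robot.read_t())
def place(xy,deg,z,op,hi=.13):
    R=best(xy,hi,deg); robot.goto(at(xy,hi),R); robot.servo_line(at(xy,z),speed=.1)
    f=robot.read_force(); w(op); robot.dwell(.2); robot.servo_line(at(xy,hi),speed=.2); print('placed f',f,'t',robot.read_t())
E
python3 - <<'E'
from h import *
pick((457,128),-1,.0065,60)
place((441,346),-12.6,.0105,38)
grab('top','top2'); grab('scene','scene2')
T=np.eye(4);T[:3,:3]=robot.read_tcp_rot();T[:3,3]=robot.read_position()
np.save('T2.npy',T);grab('wrist','w2')
E
```

```text
grip mm 23.954868729415324 30.000479221343994
held mm 23.83872404665334 t 6.1417
placed f [ 0.88271147  0.39256325 -0.39112491] t 9.8333
```

View pics/w2.png

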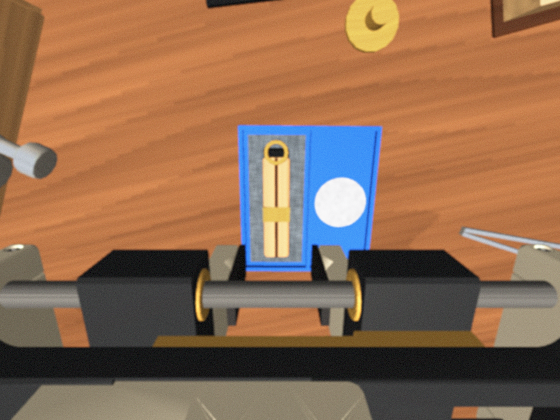

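The wrist view shows the clamp flat in the blue tray's felt lane, around (276,205), with the jaws up. Next the file, keeping the same yaw sense for pick and place, then the ring stand gripped along the tray's x axis.

```bash
python3 - <<'E'
from h import *
import h
R1=best((430,9.7),.13,-7.7); R2=best((470,-283.6),.13,-2.6); print(R1[0,0],R2[0,0])
assert R1[0,0]*R2[0,0]>0
pick((430,9.7),-7.7,.006,60)
place((470,-283.6),-2.6,.0105,38)
pick((435.5,-126),87.4,.004,60)
place((487,-347.5),87.4,.0085,60)
T=np.eye(4);T[:3,:3]=robot.read_tcp_rot();T[:3,3]=robot.read_position()
# look at wells from above
R=best((590,-15),.2,0); robot.goto([.56,-.015,.22],R); robot.dwell(.2)
T[:3,:3]=robot.read_tcp_rot();T[:3,3]=robot.read_position(); np.save('T3.npy',T)
p,d=grab('wrist','w3'); grab('top','top3'); grab('scene','scene3')
print(T.round(3),robot.read_t())
E
```

```text
0.9909831997148363 -0.9989705697907147Traceback (most recent call last):
  File "<stdin>", line 4, in <module>
AssertionError
```

```bash
cat >> h.py <<'E'
_best=best; FIX=[None]
def best(xy,z,deg): return _best(xy,z,deg) if FIX[0] is None else rot(np.radians(deg+FIX[0]))
E
python3 - <<'E'
from h import *
for k in(0,180):
    for xy,a in(((430,9.7),-7.7),((470,-283.6),-2.6)): print(k,np.round(robot.ik(at(xy,.13),rot(np.radians(a+k))),0))
FIX[0]=0
pick((430,9.7),-7.7,.006,60)
place((470,-283.6),-2.6,.0105,38)
FIX[0]=None
R1=best((435.5,-126),.13,87.4)
pick((435.5,-126),87.4,.004,60)
place((487,-347.5),87.4,.0085,60)
R=best((590,-15),.2,0); robot.goto([.56,-.015,.22],R); robot.dwell(.2)
T=np.eye(4);T[:3,:3]=robot.read_tcp_rot();T[:3,3]=robot.read_position(); np.save('T3.npy',T)
p,d=grab('wrist','w3'); grab('top','top3'); grab('scene','scene3')
print(T.round(3),robot.read_t())
E
```

```text
0 [ 28.   2. -37.   0. -51.  55.]
0 [-11.  14. -23.   0. -54.  98.]
180 [  28.    2.  -37.    0.  -51. -125.]
180 [-11.  14. -23.   0. -54. -82.]
grip mm 21.836218887325295 30.000293254852295
held mm 21.921153894461238 t 14.5333
placed f [-0.00348512 -0.05850557  0.14542051] t 18.5083
grip mm 31.34839237269153 30.000611543655396
held mm 31.16268774828184 t 23.375
placed f [-0.54686833  0.24836803 -0.82130151] t 27.3167
[[ 1.    -0.002 -0.001  0.56 ]
 [-0.002 -1.    -0.    -0.016]
 [-0.001  0.    -1.     0.22 ]
 [ 0.     0.     0.     1.   ]] 28.9917
```

View pics/w3.png

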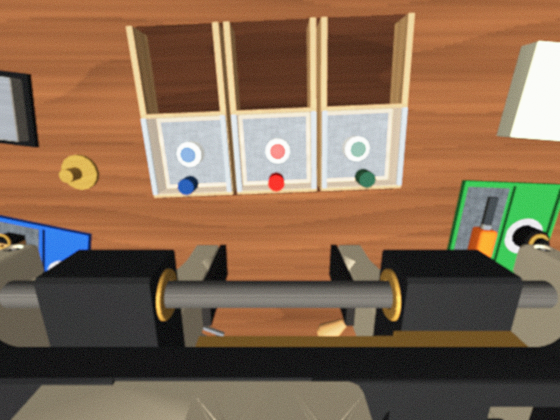

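View pics/scene3.png

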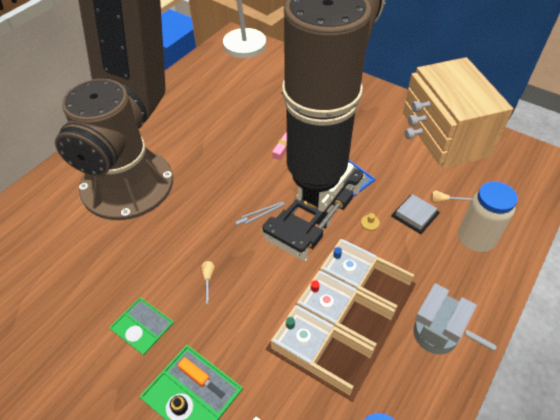

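The wrist view shows the red knob at (276,183) and the red stone at (277,151) in the middle well. The scene view shows the file and ring stand in the large green tray at (200,375) and (180,403). Next I'll measure the knob, stone and box precisely.

```bash
python3 - <<'E'
from h import *
T=np.load('T3.npy'); z=np.load('w3.npz'); P=cloud(z['d'],'wrist',T)*1000
hsv=cv2.cvtColor(z['p'],cv2.COLOR_RGB2HSV).astype(int);H,S,V=hsv[...,0],hsv[...,1],hsv[...,2]
Z=P[...,2]
for lab,u0 in(('blue',187),('red',276),('green',367)):
    q=P[165:200,u0-14:u0+14]; k=q[q[...,2]>60]; t=k[k[:,2]>np.percentile(k[:,2],50)]
    r=cv2.minEnclosingCircle(t[:,:2].astype(np.float32)); print(lab,'top',np.median(t[:,2]).round(1),'n',len(t),'circ',np.round(r,1) if 0 else r)
m=((H<8)|(H>172))&(S>90); m[165:]=0; m[:,:255]=0; m[:,300:]=0
v,u=np.nonzero(m); print('stone px',u.mean(),v.mean(),len(u),np.median(P[m],0))
# pot white disc in well
m=(V>215)&(S<25); m[:135]=0;m[168:]=0;m[:,:255]=0;m[:,300:]=0
v,u=np.nonzero(m); print('pot px',u.min(),u.max(),v.min(),v.max(),np.median(P[m],0))
print('lid z',np.median(Z[125:140,245:300]))
# ray of stone centre at z=37
c=robot.camera_info('wrist'); f=210/np.tan(np.radians(c['vfov'])/2); M=T@c['T_tool_cam']
for (u,v,zz) in((277.5,151.5,33),(276,183,66)):
    r=M[:3,:3]@np.array([(u-c['cx'])/f,(v-c['cy'])/f,1]); o=M[:3,3]*1e3; print((o+r*(zz-o[2])/r[2]).round(1))
q=P[(Z>36)&(Z<50)&(P[...,0]>480)&(abs(P[...,1]+15)<170)][:,:2]; print(cv2.minAreaRect(q.astype(np.float32)))
E
```

```text
blue top 68.0 n 123 circ ((600.2052001953125, 37.2030029296875), 64.18671417236328)
red top 68.2 n 115 circ ((600.014892578125, -14.503512382507324), 36.73183822631836)
green top 68.0 n 124 circ ((603.6981201171875, -66.63428497314453), 60.8109016418457)
stone px 276.65384615384613 134.14285714285714 182 [604.87565799 -14.52828632  45.47750939]
pot px 255 297 135 167 [604.29242268 -13.47028537  45.6858491 ]
lid z 45.67428007882302
[601.4 -15.1  33. ]
[571.6 -13.4  66. ]
((643.1878662109375, -10.852890014648438), (176.62960815429688, 287.32037353515625), 2.2442710399627686)
```

```bash
python3 - <<'E'
from h import *
a=np.radians(2.24); ux=np.array([np.cos(a),np.sin(a)])
k=np.array([572,-14.]); R=rot(a)
w(42); robot.goto(at(k,.11),R); robot.servo_line(at(k,.049),speed=.1); robot.move_gripper(0.)
print('grip',robot.read_grip_width()*88,robot.read_force(),robot.read_position())
np.save('kp.npy',robot.read_position())
robot.servo_line(at(k+79*ux,.049),speed=.08); print('open',robot.read_grip_width()*88,robot.read_force(),robot.read_position())
w(42); robot.servo_line(at(k+79*ux,.11),speed=.2)
robot.goto([.56,-.015,.22],R); robot.dwell(.2)
T=np.eye(4);T[:3,:3]=robot.read_tcp_rot();T[:3,3]=robot.read_position(); np.save('T4.npy',T)
p,d=grab('wrist','w4'); P=cloud(d,'wrist',T)*1000
hsv=cv2.cvtColor(p,cv2.COLOR_RGB2HSV).astype(int);Z=P[...,2]
m=(Z>20)&(Z<40)&(abs(P[...,0]-602)<34)&(abs(P[...,1]+13)<34)
q=P[m]; print('pot',cv2.minEnclosingCircle(q[:,:2].astype(np.float32)),np.percentile(q[:,2],[5,50,98]),len(q))
s=m&(Z>31); print('stone',np.median(P[s],0),s.sum()); print(robot.read_t())
E
```

```text
grip 16.908891909416717 [-2.10573681  1.9720528   3.52801608] [ 0.57217808 -0.01375315  0.04928075]
open 17.033089196672076 [-2.09861109  3.27308006  6.26259491] [ 0.65212573 -0.01069841  0.04927354]
pot ((601.9262084960938, -15.177488327026367), 13.78177547454834) [29.58932188 31.74628356 38.47733374] 461
stone [602.05840806 -15.03666363  36.14539168] 293
34.5167
```

View pics/w4.png

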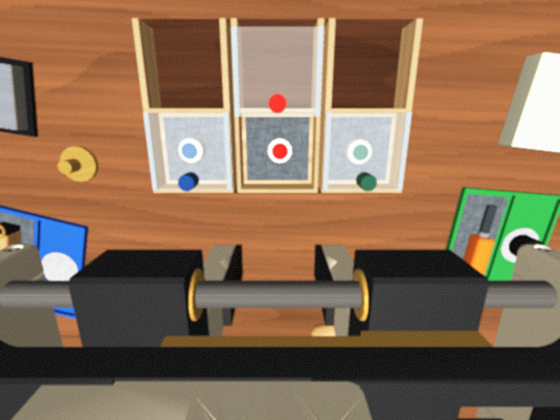

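The lid is open with the red knob at (277,103). The pot is clear at (280,151), which is (602,-15) mm. I'll pick it diagonally for wall clearance.

```bash
python3 - <<'E'
from h import *
pick((602,-15),min((45,-45),key=lambda a:min(abs(robot.ik([.602,-.015,.13],rot(np.radians(a+k)))[5]) for k in(0,180))),.0135,38)
place((427,284.5),77.4,.0075,58)
a=np.radians(2.24); ux=np.array([np.cos(a),np.sin(a)])
k=np.array([572.2,-13.8]); R=rot(a)
o=k+79.9*ux
w(42); robot.goto(at(o,.11),R); robot.servo_line(at(o,.049),speed=.1); robot.move_gripper(0.)
print('grip',robot.read_grip_width()*88,robot.read_force(),robot.read_position())
robot.servo_line(at(k,.049),speed=.08); print(robot.read_position(),robot.read_force())
w(42); robot.servo_line(at(k,.13),speed=.2)
robot.goto([.45,.05,.3],R); robot.dwell(.2)
for n in('top','scene'): grab(n,n+'5')
T=np.eye(4);T[:3,:3]=robot.read_tcp_rot();T[:3,3]=robot.read_position(); np.save('T5.npy',T); grab('wrist','w5')
print(robot.read_t())
E
```

```text
grip mm 27.576515258005887 30.001615583896637
held mm 27.327824543576234 t 37.8583
placed f [ 0.21949481 -0.47808461  0.03458222] t 42.4167
grip 16.753112480169513 [-0.0958885   0.79682085  2.5813658 ] [ 0.65221903 -0.01061121  0.04939386]
[ 0.57234012 -0.01370947  0.04926455] [-0.14747347  2.87229655  7.04734772]
50.0167
```

View pics/w5.png

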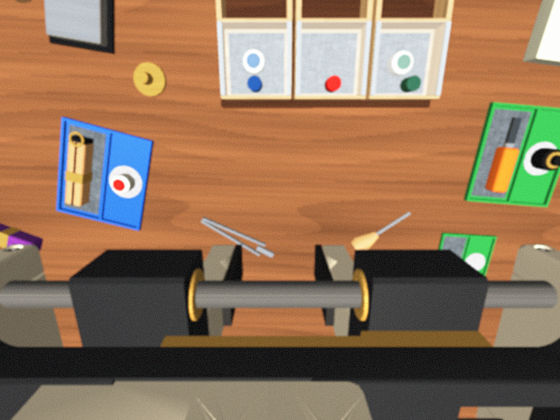

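View pics/top5.png

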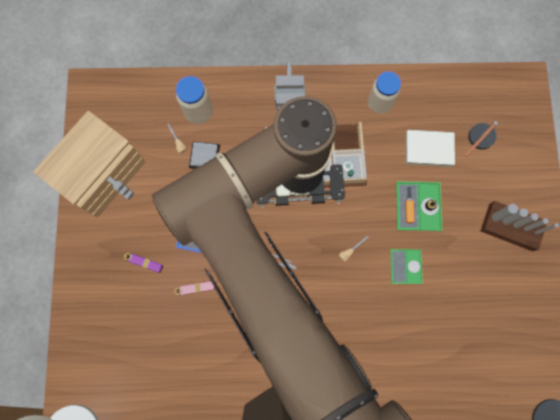

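The wrist view shows the red lid shut, with its knob at (333,84) in line with the others. The clamp, pot, file and stand all sit in their trays. I'll check the part-to-disc offsets numerically.

```bash
python3 - <<'E'
from h import *
T=np.load('T5.npy'); P=cloud(np.load('w5.npz')['d'],'wrist',T)*1000
def loc(P,disc,ang,lab):
    a=np.radians(ang); x=np.array([np.cos(a),np.sin(a)]); y=np.array([-x[1],x[0]])
    c=np.array(disc)+33*y; q=P[...,:2]-c; L=np.stack([q@x,q@y,P[...,2]],-1)
    L=L[np.isfinite(L).all(-1)]
    i=L[(abs(L[:,0])<82)&(abs(L[:,1])<74)]
    rim=i[(i[:,2]>5.5)&(i[:,2]<10)]; print(lab,'rim x',np.percentile(rim[:,0],[1,99]).round(1),'y',np.percentile(rim[:,1],[1,99]).round(1))
    for n,m in(('part',(i[:,1]<-6)&(i[:,2]>15)),('tool',(i[:,1]>0)&(i[:,2]>12))):
        r=cv2.minAreaRect(i[m][:,:2].astype(np.float32)); print(n,[np.round(v,1) for v in r],'zmax',np.percentile(i[m][:,2],98).round(1))
loc(P,(427,284.5),-12.6,'blue'); 
Ps=cloud(np.load('scene5.npz')['d'],'scene')*1000
loc(Ps,(487,-347.5),-2.6,'green scene'); loc(P,(487,-347.5),-2.6,'green w')
q=P[75:95,322:345]; k=q[q[...,2]>64]; print('red knob',k.mean(0).round(1))
q=P[75:95,245:265]; k=q[q[...,2]>64]; print('blue knob',k.mean(0).round(1))
q=P[75:95,402:422]; k=q[q[...,2]>64]; print('green knob',k.mean(0).round(1))
E
```

```text
blue rim x [-74.8  71. ] y [-65.4  65. ]
part [array([ -1.5, -35.3]), array([27.7, 26.3]), np.float64(12.2)] zmax 31.5
tool [array([ 4.5, 29.4]), array([ 25.7, 110.1]), np.float64(89.5)] zmax 29.8
green scene rim x [-74.2  72.1] y [-64.6  64.9]
part [array([  0.5, -32.9]), array([31.5, 31.1]), np.float64(60.8)] zmax 36.4
tool [array([ 8.5, 38. ]), array([128. ,  37.6]), np.float64(6.7)] zmax 27.2
green w rim x [-74.8  70.4] y [-64.6  65.6]
part [array([ -1.8, -28.8]), array([31. , 25.2]), np.float64(15.7)] zmax 36.4
tool [array([-1.3, 30.6]), array([108. ,  23.4]), np.float64(0.2)] zmax 27.1
red knob [571.3 -13.3  67.6]
blue knob [567.4  83.   67.5]
green knob [ 574.4 -108.1   71.5]
```

```bash
python3 -c "
from rig import robot
print(robot.job_done())"
```

```text
the job is handed in; nothing more can be done
None
```

I handed the job in at about 50 s. In the last images all four items were in their trays within tolerance, the red lid was shut and the other two were left shut; the hand-in returned no verdict.

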